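Load the wash basket and hold it over the ultrasonic bath

ROBOT

A 7-joint arm with a two-finger parallel gripper is mounted at the origin on a cart in front of the work surface, level with it; the furniture and walls round the work are solid. World frame = base frame: x ahead of the robot, y to its left, z up, the work surface at z = 0. Lengths are in m, angles in rad, forces in N, time in s.
With the tool pointing down it reaches from about 0.35 to 0.775 m from the base axis. Payload 3.1 kg.
Tool frame: the origin (TCP) lies at the very end of the fingers, on their centre line; the grasp point (between the pads) lies env.hold_point_z behind it (env.hold_point_z is the distance from the TCP to the grasp point, in m); z points along the fingers, y is the line along which they close (so a half turn about z gives the same grasp; the last joint's range is limited). The gripper opens to 85 mm and grips with 20 to 120 N. Pads are 22 mm wide; open, the fingers measure 114 mm over their backs; the gripper's body (76 mm by 85 mm) begins 54 mm behind the grasp point. The pads swing forward as they close: fully open they stand 13 mm farther back than shut.
Start: joints at [1.296, 0.311, 0.014, 1.512, -0.004, 1.319, -0.027], TCP at [0.127, -0.535, 0.231] pointing down, gripper open.
Joint ranges: [-2.7, 2.7], [-0.3, 1.91], [-1.27, 1.3], [0.12, 2.57], [-1.44, 4.58], [0.2, 2.03], [-3.05, 3.05]. Speed limits (rad/s): [2.79, 2.79, 3.14, 3.14, 3.14, 3.14, 3.14].

INTERFACE

Orientations are given as a unit quaternion [w, x, y, z].
In Python, from bench import env gives the robot as it stands.
- The arm moves only by the tool drive_tool, never from a script. Its argument "plan" is a list of rows, each a list of 3 entries, a list of its own where there are three numbers: the finger opening in mm, from 0 to 85.4, then the shift along the tool's x, y, z normalised to -1 to 1, where 1 is 750 mm, then the turn, a rotation vector about the tool's x, y, z normalised to -1 to 1, where 1 is 0.5 rad. A call has 1 to 8 rows; each row is the pose to reach, as a shift and turn from the pose commanded when the call began, along the tool's axes at that moment; what a row does not reach only later rows make up. A row lasts 1/12 s, in which the tool goes at most 41.7 mm and 7.16 degrees, less where a joint would pass 70% of its speed; a pose out of reach is approached as far as the arm can. A call with a number of a shift or a turn outside -1 to 1 is refused whole. A call with a gripper value outside its range is refused whole. The fingers move at their own pace and stop on an object; the grip force is fixed at half the most. Time passes only in rows, so rows that repeat a pose let the fingers close. It gives the time, the measured TCP pose, the force, the opening and the grip force at its end, in the units of the state.
- env.get_obs(): the state, without advancing time (a new reading comes with each control period).
- env.grab_frame(name): name is "scene" or "top" or "wrist"; returns a dict with "color" (480x640x3 uint8, red, green, blue), "fovy" (degrees; the focal length in pixels is half the picture's height over the tangent of half this angle, whatever the lens; pixels are square), "cx", "cy" (the principal point, pixels), "T" (4x4, takes a point from camera to world coordinates); the wrist camera has in their place "tool_from_camera" (4x4, takes a point from camera to tool coordinates, whose origin is the TCP and whose axes are the flange's). Camera axes: x right, y down, z forward; pixel columns grow to the right and rows downward; lengths in m; the calibration is good to about 2 mm. The wrist camera is an equidistant fisheye: a pixel r from the principal point sees the ray r / f radians off the axis. A picture is of the moment at which its call begins: read the wrist's pose just before it. There is no depth.
- env.close_job(): hands the job in; it is judged then, once.
Trained networks look in the newest picture that a camera, given by its name, has taken for a name from the list of things; names that differ only in an ending like _2 or _b are one class to them, and where a whole thing is asked for, a point or a joint stands for the part that bears it (a point fixed in the world has none). Each returns a list of dicts, best first, with "p" (0 to 1); they miss things now and then, are a little off and sometimes report something else, mostly with a low value. They report only what shows in the picture. A call takes as long as a camera call.
- env.look_for(camera, query): "bbox" ([left, top, right, bottom] in pixels, round what is visible of it).
- env.regions_of(camera, query): "pixels" (480x640 bool, what is visible of it) and "bbox" ([left, top, right, bottom] in pixels, round what is visible of it).
- env.pinpoint(camera, query): "uv" ([column, row] in pixels: a listed point, or the origin of a listed thing).
The state is a dict: "clock": time; "joint_positions": joint angles; "joint_velocities": joint speeds; "joint_efforts": joint torques, N m; "ee_pos": TCP position; "ee_rot": TCP orientation; "wrist_force": force on the tool from outside, world axes, zero at the start; "ft_torque": the same for the moment, N m; "finger_gap": opening from 0.0 (shut) to 1.0 (fully open); "finger_force": force on a finger pad.
Only numpy, scipy, OpenCV 4.12 (cv2) and the standard library are available. Lean on these libraries where they do the work, as an engineer would, in place of code of your own. Each camera call takes 0.05 s, during which the arm holds its last target. There are 200 camera calls.

TASK

Pick up the scoop by its grip, tip all five hose fittings out of it into the wire wash basket, and stand the empty scoop back on the bench. Then lift the basket by its blue handle, carry it over the row of bottles and the pot without disturbing them, and keep it hanging level over the ultrasonic bath, squared up with the tank opening so that it could go straight in, about one to two centimetres above the rim and never touching the bath. I am still setting the bath's timer, so do not lower it or let go: finish with the basket held there, all the fittings in it.

Things in the scene. Friction and masses are not known exactly. Their poses are not given: they have to be found in the camera images.
- scoop: open-ended aluminium parts scoop, 130x80 mm, 0.26 kg. Origin: centre of its underside; z up. Pouring end (no wall) at its -x, back wall with the black grip at +x. Floor 3 mm thick; side walls 2 mm thick, 34 mm high at the back, sloping to 10 mm at the pouring end. Fittings stand loose in it and slide out once it is tilted 25 to 40 degrees
- scoop_grip (a point): middle of the scoop's black grip, at [67, 0, 72] mm in the scoop's frame: a block 14 mm thick (scoop x), 56 mm wide (scoop y), from 48 to 92 mm above the scoop's underside. Axes as the scoop's
- scoop_lip (a point): middle of the edge of the scoop's pouring end, on its floor, at [-66, 0, 3] mm in the scoop's frame
- basket: wire wash basket standing on the bench, open at the top, outside 144 mm (its x) by 104 mm (its y), 62 mm high, walls and floor 3 mm thick, mass about 0.32 kg. Origin: centre of its underside; z up. A fixed steel bail, 6 mm thick, in its x-z plane (y = 0) rises from the middles of the two short sides to a blue handle above the basket's centre
- basket_grip (a point): middle of the basket's blue handle, at [0, 0, 130] mm in the basket's frame: a bar 76 mm long (basket x), 14 mm thick (basket y), 18 mm high
- bath: ultrasonic bath: white housing 204 mm (its x) by 164 mm (its y), 112 mm high, open on top with a steel rim; two black knobs on the short front face at its -x. Fixed. Origin: centre of its underside; z up
- bath_mouth (a point): centre of the tank opening, at the height of the rim's upper face (112 mm above the bench). The opening is 172 mm (bath x) by 132 mm (bath y), the tank 86 mm deep. Axes as the bath's: the basket's long side lies along the bath's x, either way round
- nipple_a: brass threaded nipple, 19x22x27 mm, 50 g, standing in the scoop. Origin: centre of its underside
- nipple_b: a second brass nipple like it, standing in the scoop
- barb: brass hose barb, 21 mm across, 31 mm high, 50 g, standing in the scoop. Origin: centre of its underside
- nut_a: pale grey union nut, 26x27x14 mm, 50 g, lying in the scoop. Origin: centre of its underside
- nut_b: a second union nut like it, lying in the scoop
- wash_bottle: white bottle with a blue cap, 66 mm across, 164 mm high, standing between basket and bath: a bystander. Origin: centre of its underside
- reagent_bottle: brown bottle with a black cap, 56 mm across, 119 mm high, standing between basket and bath: a bystander. Origin: centre of its underside
- grease_pot: white pot with a red lid, 61 mm across, 58 mm high, standing between basket and bath: a bystander. Origin: centre of its underside

How it is judged:
By the outcome, as a careful person would: the job done as asked, in the order asked, and still so for the second after the job is handed in, while the arm keeps its last pose, push and grip.
It also fails if it takes over 69 s, if anything falls off the work surface, if the arm or the gripper's body presses on something with over 40 N, if the wrist force passes 120 N, or if a joint passes its speed limit or range.

## Working session

There is one attempt and no reset: what is moved stays moved. The work goes in short steps, Python scripts to look and compute and a tool call to move; the robot and the scene stay as the last step left them, time stands still between calls to the robot, and variables do not carry over. Pictures are saved under pics/ and viewed, at most 10 in all, crops included, and the job is handed in when it is done.

Besides the shell and the picture viewer there is one more tool, called after "Call:" by a JSON object that holds its "fn" and its "kwargs", one argument or row to a line. drive_tool: Moves the arm, as the interface text tells. Scaled input: -1 to 1 covers 750 mm each way for a shift and 0.5 rad each way for a turn. Its arguments: {"type":"object","properties":{"plan":{"type":"array"}},"required":["plan"]}

```bash
ls; mkdir -p pics
cat > h.py <<'E'
import numpy as np, cv2
from bench import env
from scipy.spatial.transform import Rotation as R
np.set_printoptions(precision=4,suppress=True)
def ray(f,uv,T):
    foc=240/np.tan(np.radians(f["fovy"])/2)
    d=np.array([uv[0]-f["cx"],uv[1]-f["cy"]])/foc
    v=np.array([d[0],d[1],1.]); v/=np.linalg.norm(v)
    return T[:3,3],T[:3,:3]@v
def atz(o,d,z): return o+d*(z-o[2])/d[2]
def tri(rs):
    A=np.zeros((3,3));b=np.zeros(3)
    for o,d in rs:
        P=np.eye(3)-np.outer(d,d);A+=P;b+=P@o
    p=np.linalg.solve(A,b); return p,[np.linalg.norm(np.cross(d,p-o)) for o,d in rs]
def save(f,n): cv2.imwrite("pics/"+n,f["color"][:,:,::-1])
def rq(q): return R.from_quat(np.r_[q[1:],q[0]])
E
python3 - <<'E'
from h import *
o=env.get_obs();print({k:o[k] for k in("clock","ee_pos","ee_rot","finger_gap")},env.hold_point_z)
fr={}
for c in("scene","top"):
    f=env.grab_frame(c);fr[c]=f;save(f,c+"0.png");print(c,f["fovy"],f["T"])
for q in["scoop","scoop_grip","scoop_lip","basket","basket_grip","bath","bath_mouth","wash_bottle","reagent_bottle","grease_pot"]:
    rs=[]
    for c in fr:
        r=env.pinpoint(c,q)
        print(q,c,[(np.round(x["uv"]),round(x["p"],2)) for x in r[:2]])
        if r: rs.append(ray(fr[c],r[0]["uv"],fr[c]["T"]))
    if len(rs)==2: print("   ",*tri(rs))
E
python3 -c "
import cv2,numpy as np
"
```

```text
pics
{'clock': 0.0, 'ee_pos': array([ 0.1267, -0.5344,  0.2302]), 'ee_rot': array([-0.0012,  0.9932,  0.1162, -0.0002]), 'finger_gap': 0.9980071280841136} 0.0187
scene 45.5184326051476 [[-0.6564 -0.5687  0.4956 -0.0556]
 [-0.7544  0.4908 -0.4359  0.5382]
 [ 0.0047 -0.66   -0.7512  1.0389]
 [ 0.      0.      0.      1.    ]]
top 48.79453833745885 [[-0.4147 -0.8803  0.2305  0.2745]
 [-0.9099  0.4001 -0.1092  0.1296]
 [ 0.0039 -0.255  -0.9669  1.2783]
 [ 0.      0.      0.      1.    ]]
scoop scene [(array([232., 337.]), 0.92)]
scoop top [(array([230., 306.]), 0.94), (array([462., 186.]), 0.21)]
    [0.5294 0.2519 0.0279] [np.float64(8.633172774792778e-05), np.float64(8.633172774778415e-05)]
scoop_grip scene [(array([201., 340.]), 0.98), (array([230., 326.]), 0.7)]
scoop_grip top [(array([200., 315.]), 0.82), (array([228., 303.]), 0.6)]
    [0.527  0.3165 0.086 ] [np.float64(0.0019530658139449509), np.float64(0.0019530658139450584)]
scoop_lip scene [(array([250., 323.]), 0.71)]
scoop_lip top [(array([258., 291.]), 0.96)]
    [ 0.5491  0.1863 -0.0131] [np.float64(0.008021712515071123), n
[... 825 characters left out ...]
float64(0.0031669752116404246)]
wash_bottle scene [(array([355., 251.]), 0.61)]
wash_bottle top [(array([369., 237.]), 0.8)]
    [ 0.5576 -0.1306 -0.0197] [np.float64(0.002537160201279227), np.float64(0.002537160201279291)]
reagent_bottle scene [(array([329., 230.]), 0.94)]
reagent_bottle top [(array([351., 212.]), 0.6), (array([447., 203.]), 0.33)]
    [ 0.6271 -0.1086  0.0147] [np.float64(0.0025266430092236764), np.float64(0.0025266430092237106)]
grease_pot scene [(array([428., 173.]), 0.63), (array([328., 229.]), 0.6)]
grease_pot top [(array([385., 270.]), 0.71), (array([348., 209.]), 0.71)]
    [ 0.3809 -0.0601  0.3999] [np.float64(0.025329156111520708), np.float64(0.025329156111520805)]
```

View pics/scene0.png

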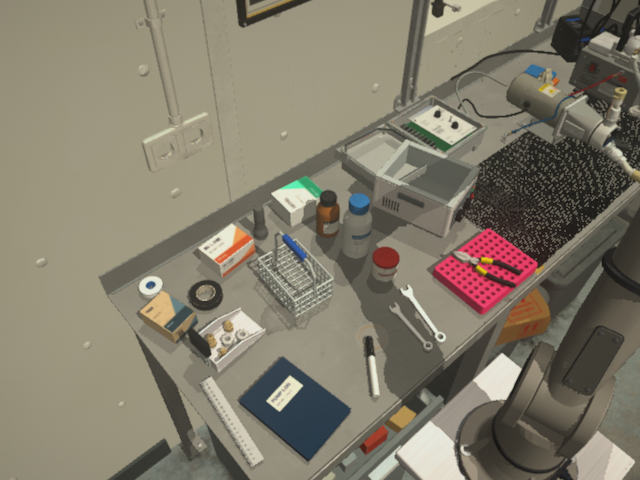

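View pics/top0.png

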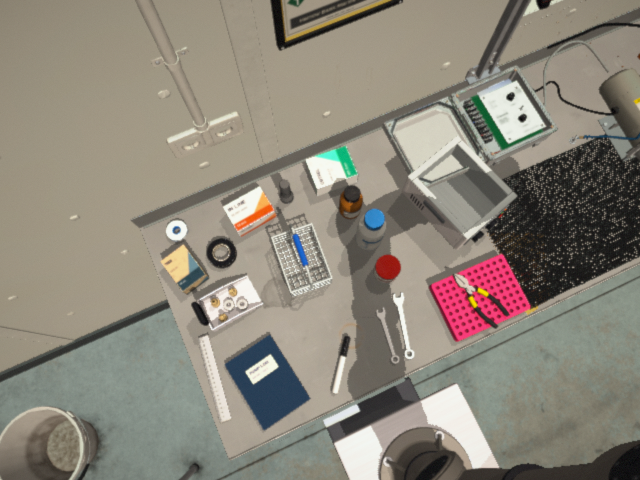

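The scene view shows the scoop at (232,337) with its grip at (200,345), the basket at (293,275) with its blue handle at (297,248), the bottles at (327,215) and (357,225), the pot at (385,263) and the bath at (430,185). The top view agrees: scoop (230,303), handle (300,250), bath (460,190). Next I fit the poses to the masks.

```bash
cat > fit.py <<'E'
from h import *
from scipy.optimize import minimize
def box(x,y,z0,z1): return [(a,b,c) for a in(-x,x) for b in(-y,y) for c in(z0,z1)]
M={"scoop":[(s*65,t*40,z) for s in(-1,1) for t in(-1,1) for z in(0,10 if s<0 else 34)]+[(x,y,z) for x in(60,74) for y in(-28,28) for z in(48,92)],
"basket":box(72,52,0,62)+box(38,7,121,139),
"bath":box(102,82,0,112),
"scoop_grip":[(x,y,z) for x in(60,74) for y in(-28,28) for z in(48,92)]}
def cyl(r,h): return [(r*np.cos(a),r*np.sin(a),z) for a in np.arange(0,6.3,.3) for z in(0,h)]
M["wash_bottle"]=cyl(33,130)+[(0,0,164)];M["reagent_bottle"]=cyl(28,90)+[(0,0,119)];M["grease_pot"]=cyl(30.5,58)
def proj(f,P):
    T=np.linalg.inv(f["T"]);c=P@T[:3,:3].T+T[:3,3];foc=240/np.tan(np.radians(f["fovy"])/2)
    return c[:,:2]/c[:,2:]*foc+[f["cx"],f["cy"]]
def hullmask(p,S=4):
    m=np.zeros((480*S,640*S),np.uint8);h=cv2.convexHull(np.round(np.asarray(p)*S+S/2-.5).astype(np.int32));cv2.fillConvexPoly(m,h,1);return m
def fit(name,frames,masks,x0,z=True):
    mp=np.array(M[name])/1000;tg={}
    for c,m in masks.items():
        n,l,s,_=cv2.connectedComponentsWithStats(m.astype(np.uint8));k=[i for i in range(1,n) if s[i,4]>25]
        ys,xs=np.nonzero(np.isin(l,k));tg[c]=hullmask(np.c_[xs,ys])
    def cost(v):
        P=mp@R.from_euler("z",v[2]).as_matrix().T+[v[0],v[1],v[3] if len(v)>3 else 0]
        L=0
        for c in tg:
            h=hullmask(proj(frames[c],P));L+=1-(h&tg[c]).sum()/(h|tg[c]).sum()
        return L/len(tg)
    d=len(x0);sim=np.vstack([x0]+[np.array(x0)+np.eye(d)[i]*[.02,.02,.2,.01][i] for i in range(d)])
    return minimize(cost,x0,method="Nelder-Mead",options=dict(initial_simplex=sim,xatol=1e-4,fatol=1e-4,maxiter=150))
E
cat > m1.py <<'E'
from fit import *
fr={c:env.grab_frame(c) for c in("scene","top")}
for n,x0s in {"scoop":[(.53,.25,1.4)],"basket":[(.56,.04,0.),(.56,.04,1.0),(.56,.04,2)],"bath":[(.55,-.355,1.6),(.55,-.355,2.2),(.55,-.355,2.9)],"wash_bottle":[(.5576,-.13,0)],"reagent_bottle":[(.63,-.11,0)],"grease_pot":[(.47,-.13,0)]}.items():
    ms={}
    for c in fr:
        r=env.regions_of(c,n)
        print(n,c,[(np.round(x["bbox"]),round(x["p"],2)) for x in r[:2]])
        if r: ms[c]=r[0]["pixels"]
    for x0 in x0s:
        s=fit(n,fr,ms,x0+(0.,));print("  ",s.x,s.fun)
E
python3 m1.py
```

```text
scoop scene [(array([187., 306., 266., 374.]), 0.7), (array([373., 140., 481., 238.]), 0.57)]
scoop top [(array([191., 280., 259., 327.]), 0.83)]
   [ 0.5417  0.2514  1.6816 -0.0049] 0.036968826833684854
basket scene [(array([258., 231., 334., 316.]), 0.79)]
basket top [(array([273., 222., 334., 300.]), 0.67), (array([192., 275., 261., 333.]), 0.4)]
   [ 0.564   0.0537 -0.0767 -0.0011] 0.0624773641298611
   [ 0.5634  0.0537  0.8902 -0.0009] 0.3085875289734428
   [ 0.5645  0.0542  3.057  -0.001 ] 0.06165865724159847
bath scene [(array([372., 139., 482., 237.]), 0.72)]
bath top [(array([400., 137., 518., 246.]), 0.86)]
   [ 0.5497 -0.356   1.5265  0.0019] 0.223097619076481
   [ 0.5486 -0.3596  3.4136 -0.0008] 0.05476736581256669
   [ 0.551  -0.3612  3.4034 -0.0051] 0.05273516197469447
wash_bottle scene [(array([342., 197., 375., 258.]), 0.85), (array([257., 231., 332., 317.]), 0.42)]
wash_bottle top [(array([354., 209., 388., 252.]), 0.61)]
   [ 0.5519 -0.1231  0.0905  0.0045] 0.10594133673277617
reagent_bottle scene [(array([319., 191., 342., 236.]), 0.7), (array([185., 309., 267., 372.]), 0.58)]
reagent_bottle top [(array([341., 188., 361., 220.]), 0.96)]
   [ 0.6383 -0.112  -0.0708  0.0071] 0.11597308698239134
grease_pot scene [(array([369., 245., 402., 282.]), 0.64)]
grease_pot top [(array([373., 254., 404., 283.]), 0.73), (array([194., 276., 259., 332.]), 0.64)]
   [ 0.4562 -0.1245  0.2186 -0.0029] 0.08529613975060263
```

Call:
{"fn": "drive_tool", "kwargs": {
  "plan": [
    [85,[0.5,-0.135,-0.12],[0,0,0]],
    [85,[0.5,-0.135,-0.12],[0,0,0]],
    [85,[0.5,-0.135,-0.12],[0,0,0]],
    [85,[0.5,-0.135,-0.12],[0,0,0]],
    [85,[0.5,-0.135,-0.12],[0,0,0]],
    [85,[0.5,-0.135,-0.12],[0,0,0]],
    [85,[0.5,-0.135,-0.12],[0,0,0]],
    [85,[0.5,-0.135,-0.12],[0,0,0]]
  ]
}}

```text
clock: 2.47
ee_pos: [0.4139, -0.3793, 0.3073]
ee_rot: [0.0, 0.993, 0.116, 0.0]
wrist_force: [0.9, -1.2, -0.8]
finger_gap: 0.997
finger_force: 0.0
```

```bash
cat > go.py <<'E'
from h import *
def go(pos,psi=None,tilt=0,Rt=None):
    """normalised shift/turn to TCP pos with tool x yaw psi (rad), tilt about tool x"""
    o=env.get_obs();R0=rq(o["ee_rot"])
    if Rt is None: Rt=R.from_euler("z",psi)*R.from_euler("x",np.pi)*R.from_euler("x",tilt)
    d=R0.inv().apply(np.array(pos)-o["ee_pos"]);w=(R0.inv()*Rt).as_rotvec()
    print("t",round(o["clock"],2),"pos",o["ee_pos"],"| shift",d/.75,"rows",np.linalg.norm(d)/.0417,"turn",w/.5,"rows",np.degrees(np.linalg.norm(w))/7.16)
E
python3 -c "
from go import *
go([.56,0,.32],.11);go([.5,.27,.32],.11);print(env.get_obs()['joint_positions'])"
```

```text
t 2.47 pos [ 0.4139 -0.3793  0.3073] | shift [ 0.3062 -0.4472 -0.0172] rows 9.752607035055505 turn [ 0.0013 -0.0006  0.2452] rows 0.9808967799077082
t 2.47 pos [ 0.4139 -0.3793  0.3073] | shift [ 0.3113 -0.816  -0.0174] rows 15.710310443744605 turn [ 0.0013 -0.0006  0.2452] rows 0.9808967799077082
[ 0.8294  0.3155 -0.1639  1.3246  0.051   1.5049 -0.6681]
```

Call:
{"fn": "drive_tool", "kwargs": {
  "plan": [
    [85,[0.31,-0.45,-0.017],[0,0,0.245]],
    [85,[0.31,-0.45,-0.017],[0,0,0.245]],
    [85,[0.31,-0.45,-0.017],[0,0,0.245]],
    [85,[0.31,-0.45,-0.017],[0,0,0.245]],
    [85,[0.31,-0.45,-0.017],[0,0,0.245]],
    [85,[0.31,-0.45,-0.017],[0,0,0.245]],
    [85,[0.31,-0.45,-0.017],[0,0,0.245]],
    [85,[0.31,-0.45,-0.017],[0,0,0.245]]
  ]
}}

```text
clock: 3.13
ee_pos: [0.5327, -0.0698, 0.3172]
ee_rot: [0.0, 0.998, 0.055, 0.0]
wrist_force: [1.0, -0.6, -0.5]
finger_gap: 0.993
finger_force: 0.0
```

```bash
python3 -c "
from go import *
go([.52,.24,.30],.11);print(env.get_obs()['joint_positions'])"
```

```text
t 3.13 pos [ 0.5327 -0.0698  0.3172] | shift [ 0.0285 -0.4125  0.0228] rows 7.447260665549576 turn [ 0.0009 -0.0014  0.0001] rows 0.006608515871134168
[ 0.3538  0.2748 -0.339   1.3659  0.0909  1.5153 -1.4391]
```

```bash
cat >> h.py <<'E'
import pickle
def wray(f,uv,o):
    foc=240/np.tan(np.radians(f["fovy"])/2)
    p=np.array([uv[0]-f["cx"],uv[1]-f["cy"]]);r=np.linalg.norm(p);th=r/foc
    v=np.r_[p/max(r,1e-9)*np.sin(th),np.cos(th)]
    T=np.eye(4);T[:3,:3]=rq(o["ee_rot"]).as_matrix();T[:3,3]=o["ee_pos"];T=T@f["tool_from_camera"]
    return T[:3,3],T[:3,:3]@v
def wlook(names,tag):
    o=env.get_obs();f=env.grab_frame("wrist");save(f,tag+".png");out={}
    for n in names:
        r=env.pinpoint("wrist",n)
        print(n,[(np.round(x["uv"]),round(x["p"],2)) for x in r[:3]])
        out[n]=[(x["p"],x["uv"],wray(f,x["uv"],o)) for x in r[:3]]
    pickle.dump((o,f,out),open(tag+".pkl","wb"));return o,f,out
E
python3 -c "
from h import *
wlook(['basket_grip','basket','scoop_grip'],'w1')"
```

```text
basket_grip [(array([184., 165.]), 0.96)]
basket [(array([217., 153.]), 0.6), (array([102., 174.]), 0.45), (array([ 92., 144.]), 0.43)]
scoop_grip [(array([ 22., 175.]), 0.81)]
```

Call:
{"fn": "drive_tool", "kwargs": {
  "plan": [
    [85,[0.03,-0.41,0.02],[0,0,0]],
    [85,[0.03,-0.41,0.02],[0,0,0]],
    [85,[0.03,-0.41,0.02],[0,0,0]],
    [85,[0.03,-0.41,0.02],[0,0,0]],
    [85,[0.03,-0.41,0.02],[0,0,0]],
    [85,[0.03,-0.41,0.02],[0,0,0]],
    [85,[0.03,-0.41,0.02],[0,0,0]],
    [85,[0.03,-0.41,0.02],[0,0,0]]
  ]
}}

```text
clock: 4.0
ee_pos: [0.5191, 0.2416, 0.3013]
ee_rot: [-0.002, 0.998, 0.058, -0.001]
wrist_force: [-0.3, 0.8, -0.1]
finger_gap: 0.997
finger_force: 0.0
```

```bash
python3 -c "
from h import *
_,_,w1=pickle.load(open('w1.pkl','rb'))
o,f,w=wlook(['scoop_grip','scoop_lip','scoop','basket_grip'],'w2');print(o['ee_pos'])
for n,z in [('scoop_grip',.072),('scoop_lip',.003),('scoop',0),('basket_grip',.13)]:
    for x in w[n]: print(n,x[0],atz(*x[2],z))
    if n in w1 and w1[n] and w[n]: print('tri',tri([w1[n][0][2],w[n][0][2]]))
for n,z in [('basket_grip',.13),('basket',0)]:
    for x in w1[n]: print('w1',n,x[0],atz(*x[2],z))
"
```

```text
scoop_grip [(array([467., 175.]), 0.72), (array([245., 178.]), 0.58)]
scoop_lip [(array([366., 170.]), 0.85)]
scoop [(array([308., 171.]), 0.7), (array([245., 179.]), 0.29)]
basket_grip [(array([517., 194.]), 0.55)]
[0.5191 0.2416 0.3013]
scoop_grip 0.72 [0.5657 0.0858 0.072 ]
scoop_grip 0.58 [0.5322 0.3165 0.072 ]
tri (array([0.572 , 0.1582, 0.2374]), [np.float64(0.007636893459705871), np.float64(0.007636893459705939)])
scoop_lip 0.85 [0.5469 0.1858 0.003 ]
scoop 0.7 [0.5368 0.2534 0.    ]
scoop 0.29 [0.5185 0.329  0.    ]
basket_grip 0.55 [0.5613 0.0547 0.13  ]
tri (array([0.5617, 0.0556, 0.1314]), [np.float64(0.00024346698087915081), np.float64(0.0002434669808792249)])
w1 basket_grip 0.96 [0.5617 0.0561 0.13  ]
w1 basket 0.6 [0.5605 0.0585 0.    ]
w1 basket 0.45 [0.5225 0.2285 0.    ]
w1 basket 0.43 [0.5644 0.2458 0.    ]
```

```bash
python3 -c "
from go import *
_,_,w1=pickle.load(open('w1.pkl','rb'));_,_,w=pickle.load(open('w2.pkl','rb'))
print(tri([w1['scoop_grip'][0][2],w['scoop_grip'][1][2]]))
go([.5325,.317,.18],.112);go([.5325,.317,.054],.112)"
```

```text
(array([0.5321, 0.3155, 0.0774]), [np.float64(0.0009801637176598552), np.float64(0.0009801637176599283)])
t 4.25 pos [0.5221 0.2332 0.3016] | shift [ 0.0255 -0.11    0.1619] rows 3.5501391333993095 turn [ 0.0052 -0.0005 -0.0125] rows 0.05415222397767331
t 4.25 pos [0.5221 0.2332 0.3016] | shift [ 0.0254 -0.1105  0.3299] rows 6.273639770114084 turn [ 0.0052 -0.0005 -0.0125] rows 0.05415222397767331
```

View pics/w2.png

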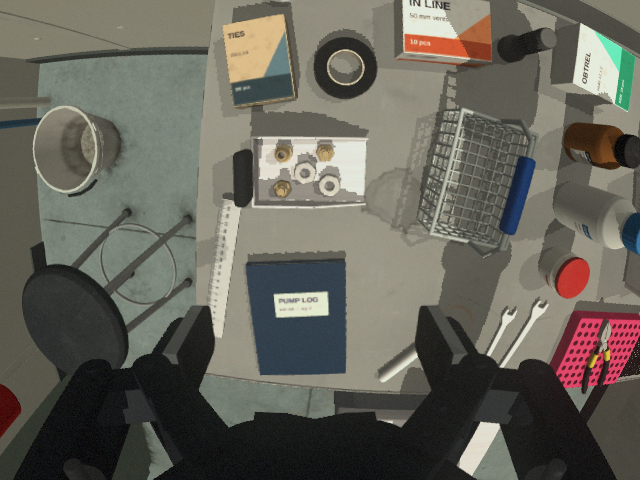

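The wrist view shows the grip at (243,178), the scoop holding five fittings at (283..330,150..190), and the basket with its blue handle at (520,195). Nothing stands in the way of the grasp.

Call:
{"fn": "drive_tool", "kwargs": {
  "plan": [
    [85,[0.025,-0.11,0.16],[0.005,0,-0.012]],
    [85,[0.025,-0.11,0.16],[0.005,0,-0.012]],
    [85,[0.025,-0.11,0.16],[0.005,0,-0.012]],
    [85,[0.025,-0.11,0.16],[0.005,0,-0.012]],
    [85,[0.025,-0.11,0.16],[0.005,0,-0.012]],
    [85,[0.025,-0.11,0.16],[0.005,0,-0.012]],
    [85,[0.025,-0.11,0.16],[0.005,0,-0.012]]
  ]
}}

```text
clock: 4.83
ee_pos: [0.5327, 0.3179, 0.1835]
ee_rot: [-0.001, 0.998, 0.056, 0.002]
wrist_force: [0.2, -0.1, 1.4]
finger_gap: 0.994
finger_force: 0.0
```

```bash
python3 -c "
from go import *
o,f,w=wlook(['scoop_grip','scoop_lip'],'w3');print(o['ee_pos'])
for n,z in [('scoop_grip',.072),('scoop_lip',.003)]:
    for x in w[n]: print(n,x[0],atz(*x[2],z))
go([.5325,.317,.054],.112)"
```

```text
scoop_grip [(array([315., 233.]), 0.61)]
scoop_lip [(array([455., 216.]), 0.73)]
[0.5327 0.3179 0.1835]
scoop_grip 0.61 [0.5326 0.3186 0.072 ]
scoop_lip 0.73 [0.5429 0.1873 0.003 ]
t 4.98 pos [0.5323 0.3191 0.1843] | shift [-0.0009  0.0034  0.1737] rows 3.1247680093582737 turn [-0.006  -0.0086  0.0021] rows 0.04260767625893728
```

Call:
{"fn": "drive_tool", "kwargs": {
  "plan": [
    [85,[0,0.002,0.05],[0,0,0.02]],
    [85,[0,0.002,0.1],[0,0,0.02]],
    [85,[0,0.002,0.14],[0,0,0.02]],
    [85,[0,0.002,0.174],[0,0,0.02]],
    [85,[0,0.002,0.174],[0,0,0.02]],
    [60,[0,0.002,0.174],[0,0,0.02]],
    [40,[0,0.002,0.174],[0,0,0.02]],
    [25,[0,0.002,0.174],[0,0,0.02]]
  ]
}}

```text
clock: 5.65
ee_pos: [0.5326, 0.3206, 0.0546]
ee_rot: [-0.003, 0.999, 0.053, 0.002]
wrist_force: [0.7, 0.4, 0.6]
finger_gap: 0.596
finger_force: 0.0
```

Call:
{"fn": "drive_tool", "kwargs": {
  "plan": [
    [12,[0,0,0],[0,0,0]],
    [5,[0,0,0],[0,0,0]],
    [0,[0,0,0],[0,0,0]],
    [0,[0,0,0],[0,0,0]],
    [0,[0,0,0],[0,0,0]],
    [0,[0,0,0],[0,0,0]]
  ]
}}

```text
clock: 6.15
ee_pos: [0.5315, 0.3186, 0.0529]
ee_rot: [-0.001, 0.999, 0.053, 0.001]
wrist_force: [-1.0, -2.6, 5.6]
finger_gap: 0.159
finger_force: 59.4
```

```bash
cat >> go.py <<'E'
bc=np.array([.562,.0555]);by=-.08
def pour(tilt,lipy=.035,lipz=.08,psi=by):
    """tilt in degrees; lip held lipy off the basket's middle"""
    Rt=R.from_euler("z",psi)*R.from_euler("x",np.pi+np.radians(tilt))
    l=np.r_[bc+lipy*np.array([-np.sin(by),np.cos(by)]),lipz]
    go(l-Rt.apply([0,.133,.050]),Rt=Rt)
E
python3 -c "
from go import *
o=env.get_obs();go(o['ee_pos']+[0,0,.12],.106);print(o['joint_positions'])
pour(0,.045,.10)"
```

```text
t 6.15 pos [0.5315 0.3186 0.0529] | shift [ 0.0003 -0.0002 -0.16  ] rows 2.8776978417266186 turn [-0.0026 -0.0038 -0.0006] rows 0.01850255578782836
[-0.272   0.6417 -0.4473  1.5266  0.3046  1.0406 -2.261 ]
t 6.15 pos [0.5315 0.3186 0.0529] | shift [ 0.0475  0.1197 -0.1296] rows 3.2849251916075097 turn [-0.003  -0.0035  0.3714] rows 1.4863170133259724
```

Call:
{"fn": "drive_tool", "kwargs": {
  "plan": [
    [0,[0,0,-0.01],[0,0,0]],
    [0,[0,0,-0.03],[0,0,0]],
    [0,[0,0,-0.06],[0,0,0]],
    [0,[0,0,-0.09],[0,0,0]],
    [0,[0,0,-0.12],[0,0,0]],
    [0,[0,0,-0.14],[0,0,0]],
    [0,[0,0,-0.14],[0,0,0]]
  ]
}}

```text
clock: 6.73
ee_pos: [0.5318, 0.3209, 0.1598]
ee_rot: [-0.003, 0.999, 0.053, 0.003]
wrist_force: [1.3, 1.2, -4.1]
finger_gap: 0.158
finger_force: 58.7
```

```bash
python3 -c "
from go import *
o=env.get_obs();print(o['wrist_force'],o['finger_gap'])
pour(0,.045,.10)"
```

```text
[ 1.2635  1.1824 -4.1291] 0.15818476740227996
t 6.73 pos [0.5318 0.3209 0.1598] | shift [0.0463 0.1231 0.0125] rows 2.3754804349258523 turn [-0.0134 -0.0095  0.3734] rows 1.4955371191278661
```

Call:
{"fn": "drive_tool", "kwargs": {
  "plan": [
    [0,[0.004,0.01,0.001],[0,0,0.04]],
    [0,[0.011,0.03,0.003],[0,0,0.1]],
    [0,[0.02,0.054,0.005],[0,0,0.18]],
    [0,[0.031,0.083,0.008],[0,0,0.26]],
    [0,[0.04,0.106,0.01],[0,0,0.33]],
    [0,[0.045,0.118,0.012],[-0.01,0,0.36]],
    [0,[0.047,0.123,0.012],[-0.012,-0.01,0.373]],
    [0,[0.047,0.123,0.012],[-0.012,-0.01,0.373]]
  ]
}}

```text
clock: 7.4
ee_pos: [0.5761, 0.2292, 0.1463]
ee_rot: [0.002, 0.999, -0.042, -0.003]
wrist_force: [-0.1, 0.2, -5.7]
finger_gap: 0.151
finger_force: 58.7
```

```bash
python3 -c "
from go import *
for t in (4,9,14,18,22): pour(t,.042,.095)
print(env.get_obs()['joint_positions'])
f=env.grab_frame('scene');cv2.imwrite('pics/s1.png',cv2.resize(f['color'][180:400,160:400,::-1],None,fx=2.5,fy=2.5))"
```

```text
t 7.4 pos [0.5761 0.2292 0.1463] | shift [-0.0003  0.0041 -0.0105] rows 0.20270430794397534 turn [ 0.1492  0.0119 -0.0079] rows 0.599703381506712
t 7.4 pos [0.5761 0.2292 0.1463] | shift [-0.0004  0.0117 -0.0252] rows 0.49926852856394754 turn [ 0.3237  0.0115 -0.0084] rows 1.296562269136283
t 7.4 pos [0.5761 0.2292 0.1463] | shift [-0.0004  0.0206 -0.0391] rows 0.7949481117847372 turn [ 0.4983  0.0112 -0.0089] rows 1.9944452934964478
t 7.4 pos [0.5761 0.2292 0.1463] | shift [-0.0004  0.0285 -0.0497] rows 1.0304384960415796 turn [ 0.6379  0.0109 -0.0093] rows 2.5529247853919634
t 7.4 pos [0.5761 0.2292 0.1463] | shift [-0.0005  0.0371 -0.0597] rows 1.2646767188867616 turn [ 0.7775  0.0106 -0.0097] rows 3.111468377466858
[-0.137   0.5501 -0.4151  1.4132  0.2261  1.233  -2.2286]
```

View pics/s1.png

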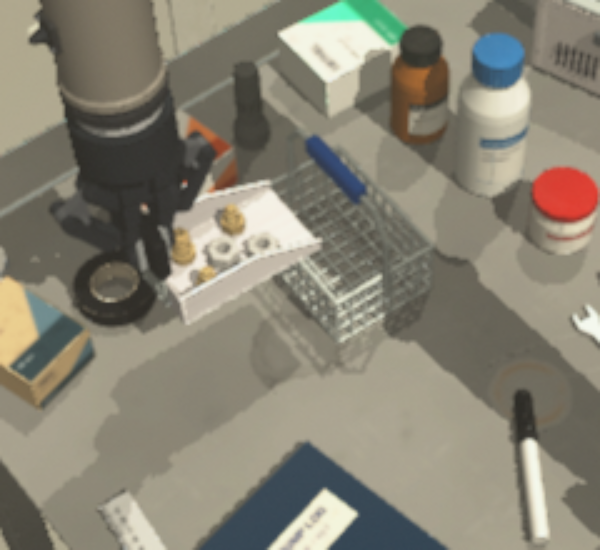

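The picture shows the scoop level, all five fittings in it at about (180–265,215–275), and its lip (275–320,185–243) just over the near long wall of the basket. Now I tilt it.

Call:
{"fn": "drive_tool", "kwargs": {
  "plan": [
    [0,[0,0.002,-0.005],[0.075,0.005,-0.004]],
    [0,[0,0.004,-0.01],[0.15,0.01,-0.008]],
    [0,[0,0.008,-0.018],[0.235,0.01,-0.008]],
    [0,[0,0.012,-0.025],[0.325,0.01,-0.008]],
    [0,[0,0.016,-0.032],[0.41,0.01,-0.009]],
    [0,[0,0.021,-0.039],[0.5,0.01,-0.009]],
    [0,[0,0.025,-0.045],[0.57,0.01,-0.009]],
    [0,[0,0.0285,-0.05],[0.638,0.01,-0.009]]
  ]
}}

```text
clock: 8.12
ee_pos: [0.5729, 0.2114, 0.1855]
ee_rot: [-0.158, 0.987, -0.036, 0.006]
wrist_force: [-0.3, -1.0, -5.3]
finger_gap: 0.153
finger_force: 59.0
```

```bash
python3 -c "
from go import *
for t in range(18,41,3): pour(t,.038,.085)
o=env.get_obs();print(o['joint_positions'],o['wrist_force'])"
```

```text
t 8.12 pos [0.5729 0.2114 0.1855] | shift [0.002  0.0141 0.012 ] rows 0.3351836477748048 turn [-0.005   0.0021  0.0142] rows 0.06072077497284001
t 8.12 pos [0.5729 0.2114 0.1855] | shift [0.002  0.0178 0.0028] rows 0.3264949181565241 turn [0.0997 0.0025 0.0141] rows 0.40303796591859065
t 8.12 pos [0.5729 0.2114 0.1855] | shift [ 0.0019  0.022  -0.0062] rows 0.4127462102348517 turn [0.2044 0.0029 0.014 ] rows 0.8199410508954481
t 8.12 pos [0.5729 0.2114 0.1855] | shift [ 0.0019  0.0267 -0.015 ] rows 0.5508673361834519 turn [0.3091 0.0032 0.014 ] rows 1.2382561068826867
t 8.12 pos [0.5729 0.2114 0.1855] | shift [ 0.0019  0.0318 -0.0235] rows 0.7109995009890696 turn [0.4139 0.0036 0.0139] rows 1.6569140526338222
t 8.12 pos [0.5729 0.2114 0.1855] | shift [ 0.0018  0.0373 -0.0317] rows 0.8809097522780021 turn [0.5186 0.004  0.0138] rows 2.075707421300062
t 8.12 pos [0.5729 0.2114 0.1855] | shift [ 0.0018  0.0433 -0.0396] rows 1.055537092804904 turn [0.6233 0.0043 0.0137] rows 2.494568007815695
t 8.12 pos [0.5729 0.2114 0.1855] | shift [ 0.0017  0.0496 -0.0472] rows 1.232502784848427 turn [0.728  0.0047 0.0136] rows 2.913466820407547
[ 0.1822  0.4538 -0.5422  1.5321 -0.0737  1.0958 -1.9141] [-0.3394 -0.9985 -5.2806]
```

Call:
{"fn": "drive_tool", "kwargs": {
  "plan": [
    [0,[0.002,0.014,0.01],[0,0,0.014]],
    [0,[0.002,0.018,0.003],[0.1,0.002,0.014]],
    [0,[0.002,0.022,-0.006],[0.2,0.003,0.014]],
    [0,[0.002,0.0267,-0.015],[0.31,0.003,0.014]],
    [0,[0.002,0.032,-0.0235],[0.41,0.004,0.014]],
    [0,[0.002,0.0373,-0.0317],[0.52,0.004,0.014]],
    [0,[0.002,0.0433,-0.0396],[0.62,0.004,0.014]],
    [0,[0.002,0.0496,-0.0472],[0.728,0.005,0.014]]
  ]
}}

```text
clock: 8.78
ee_pos: [0.571, 0.1644, 0.2064]
ee_rot: [-0.333, 0.942, -0.038, 0.014]
wrist_force: [-1.2, 0.6, -5.1]
finger_gap: 0.157
finger_force: 59.5
```

```bash
python3 -c "
from go import *
for t in (39,42,45,48): pour(t,.038,.085)
o=env.get_obs();print(o['joint_positions'],o['wrist_force'])
f=env.grab_frame('scene');a=cv2.resize(f['color'][180:400,180:350,::-1],None,fx=2.3,fy=2.3)
g=env.grab_frame('top');b=cv2.resize(g['color'][190:410,180:350,::-1],None,fx=2.3,fy=2.3)
cv2.imwrite('pics/s2.png',np.hstack([a,b]))"
```

```text
t 8.78 pos [0.571  0.1644 0.2064] | shift [-0.0004 -0.0016 -0.0006] rows 0.03213034466991034 turn [ 0.0029 -0.001  -0.0005] rows 0.012465903905802954
t 8.78 pos [0.571  0.1644 0.2064] | shift [-0.0004  0.0021 -0.0098] rows 0.18077189854093711 turn [ 0.1076 -0.001  -0.0004] rows 0.4307213799017896
t 8.78 pos [0.571  0.1644 0.2064] | shift [-0.0004  0.0063 -0.0188] rows 0.3567925154034377 turn [ 0.2124 -0.001  -0.0004] rows 0.8497052688921556
t 8.78 pos [0.571  0.1644 0.2064] | shift [-0.0004  0.011  -0.0275] rows 0.53351688334172 turn [ 0.3171 -0.001  -0.0004] rows 1.268696106003687
[ 0.5724  0.4926 -0.6791  1.6307 -0.4276  1.0707 -1.4851] [-1.184   0.5681 -5.1161]
```

View pics/s2.png

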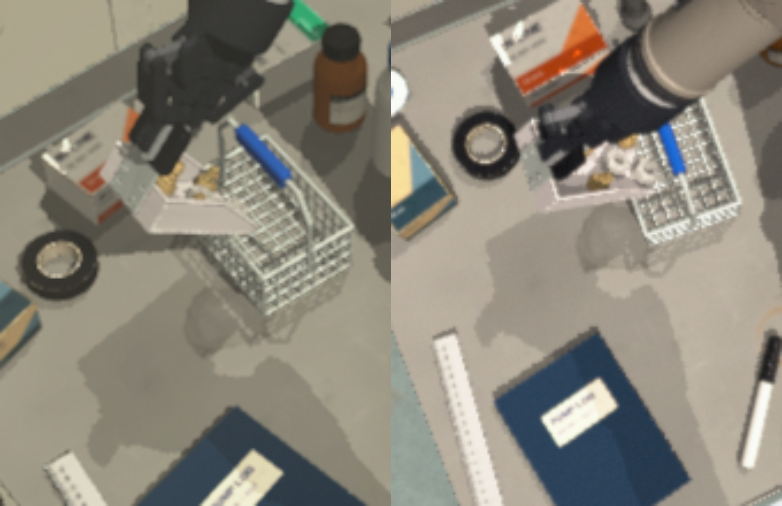

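The scoop is at 39° with its lip inside the near wall (top view about (650,190)). The nuts have slid to the lip and the brass pieces follow. I hold, then tilt a bit further.

Call:
{"fn": "drive_tool", "kwargs": {
  "plan": [
    [0,[0,-0.001,0],[0,0,0]],
    [0,[0,-0.001,0],[0,0,0]],
    [0,[0,0,-0.005],[0.05,0,0]],
    [0,[0,0.002,-0.01],[0.1,0,0]],
    [0,[0,0.004,-0.014],[0.16,0,0]],
    [0,[0,0.006,-0.019],[0.21,0,0]],
    [0,[0,0.008,-0.023],[0.26,0,0]],
    [0,[0,0.011,-0.0275],[0.317,0,0]]
  ]
}}

```text
clock: 9.55
ee_pos: [0.5702, 0.1457, 0.2187]
ee_rot: [-0.407, 0.913, -0.037, 0.017]
wrist_force: [-0.7, 0.4, -4.1]
finger_gap: 0.155
finger_force: 59.7
```

Call:
{"fn": "drive_tool", "kwargs": {
  "plan": [
    [0,[0,0,0],[0,0,0]],
    [0,[0,0,0],[0,0,0]],
    [0,[0,0,0],[0,0,0]],
    [0,[0,0,0],[0,0,0]],
    [0,[0,0,0],[0,0,0]],
    [0,[0,0,0],[0,0,0]]
  ]
}}

```text
clock: 10.05
ee_pos: [0.5701, 0.145, 0.218]
ee_rot: [-0.406, 0.913, -0.038, 0.017]
wrist_force: [0.4, 0.4, -2.3]
finger_gap: 0.157
finger_force: 59.8
```

```bash
python3 -c "
from go import *
for t in (48,51,54): pour(t,.038,.085)
o=env.get_obs();print(o['joint_positions'],o['wrist_force'])
f=env.grab_frame('scene');a=cv2.resize(f['color'][180:400,180:350,::-1],None,fx=2.3,fy=2.3)
for c in ('scene',):
  for n in ('nipple_a','barb','nut_a'): print(n,[(np.round(x['bbox']),round(x['p'],2)) for x in env.look_for(c,n)])
g=env.grab_frame('top');b=cv2.resize(g['color'][190:410,180:350,::-1],None,fx=2.3,fy=2.3)
cv2.imwrite('pics/s3.png',np.hstack([a,b]))"
```

```text
t 10.05 pos [0.5701 0.145  0.218 ] | shift [-0.0012  0.0008  0.0006] rows 0.027708669963341925 turn [ 0.0008 -0.0042 -0.0032] rows 0.02129319361864261
t 10.05 pos [0.5701 0.145  0.218 ] | shift [-0.0012  0.0045 -0.0086] rows 0.17575162423171714 turn [ 0.1055 -0.0043 -0.0031] rows 0.42253985886729234
t 10.05 pos [0.5701 0.145  0.218 ] | shift [-0.0011  0.0087 -0.0176] rows 0.3533868545678087 turn [ 0.2102 -0.0043 -0.003 ] rows 0.8412721904547319
[ 0.7064  0.5507 -0.7265  1.6461 -0.5442  1.1096 -1.3335] [ 0.3707  0.442  -2.3456]
nipple_a [(array([297., 280., 307., 293.]), 0.58)]
barb []
nut_a [(array([298., 279., 304., 294.]), 0.71), (array([341., 194., 374., 256.]), 0.65), (array([288., 275., 297., 286.]), 0.61), (array([305., 271., 315., 286.]), 0.54)]
```

View pics/s3.png

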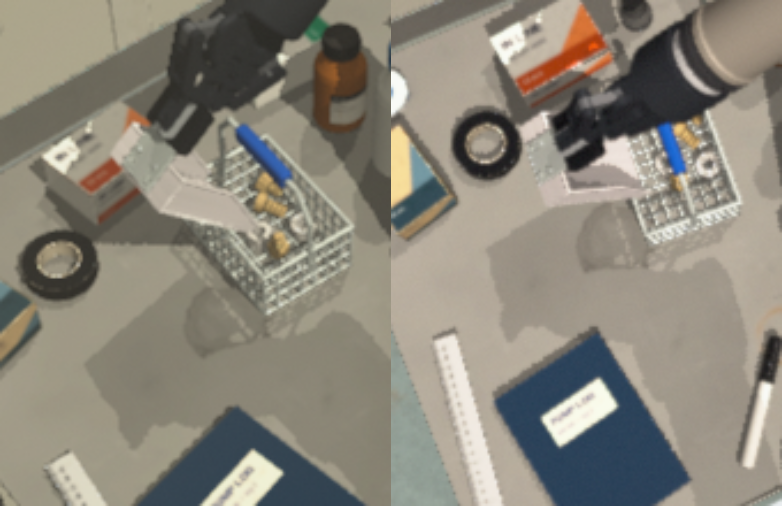

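All five fittings are in the basket: brass at (268,183), (270,205), (278,243), nuts at (298,222) and (262,232). The wrist force of -2.3 N matches the empty scoop. I take the scoop back.

```bash
python3 -c "
from go import *
pour(47,.045,.105);pour(21,.07,.14)"
```

```text
t 10.3 pos [0.5702 0.1444 0.2177] | shift [-0.0015 -0.0273 -0.0069] rows 0.5073114785659939 turn [-0.0342 -0.005  -0.0054] rows 0.13978078345350098
t 10.3 pos [0.5702 0.1444 0.2177] | shift [-0.0019 -0.0941  0.0713] rows 2.124217728670045 turn [-0.9417 -0.0037 -0.0065] rows 3.7680400955459903
```

Call:
{"fn": "drive_tool", "kwargs": {
  "plan": [
    [0,[-0.001,-0.027,-0.007],[-0.03,0,0]],
    [0,[-0.002,-0.042,0.009],[-0.2,0,0]],
    [0,[-0.002,-0.055,0.025],[-0.4,0,0]],
    [0,[-0.002,-0.068,0.041],[-0.6,0,0]],
    [0,[-0.002,-0.081,0.056],[-0.78,0,-0.005]],
    [0,[-0.002,-0.094,0.071],[-0.94,0,-0.005]],
    [0,[-0.002,-0.094,0.071],[-0.94,0,-0.005]]
  ]
}}

```text
clock: 10.88
ee_pos: [0.572, 0.2446, 0.2386]
ee_rot: [-0.186, 0.982, -0.031, 0.008]
wrist_force: [-1.3, 4.6, -1.8]
finger_gap: 0.159
finger_force: 60.0
```

```bash
python3 -c "
from go import *
go([.5318,.319,.13],.106);"
```

```text
t 10.88 pos [0.572  0.2446 0.2386] | shift [-0.0603 -0.0359  0.1696] rows 3.300517165659045 turn [-0.7479 -0.0702 -0.3353] rows 3.291394944431586
```

Call:
{"fn": "drive_tool", "kwargs": {
  "plan": [
    [0,[-0.012,-0.007,0.034],[-0.15,-0.014,-0.067]],
    [0,[-0.024,-0.014,0.068],[-0.3,-0.028,-0.134]],
    [0,[-0.036,-0.0215,0.102],[-0.45,-0.042,-0.2]],
    [0,[-0.048,-0.029,0.136],[-0.6,-0.056,-0.27]],
    [0,[-0.0603,-0.036,0.1696],[-0.748,-0.07,-0.335]],
    [0,[-0.0603,-0.036,0.1696],[-0.748,-0.07,-0.335]],
    [0,[-0.0603,-0.036,0.1696],[-0.748,-0.07,-0.335]]
  ]
}}

```text
clock: 11.47
ee_pos: [0.5318, 0.3102, 0.123]
ee_rot: [0.002, 0.999, 0.048, -0.005]
wrist_force: [0.5, -0.5, -2.8]
finger_gap: 0.153
finger_force: 60.3
```

```bash
python3 -c "
from go import *
go([.5318,.319,.054],.106);"
```

```text
t 11.47 pos [0.5318 0.3102 0.123 ] | shift [ 0.0022 -0.012   0.0919] rows 1.666893486636429 turn [ 0.0085  0.0219 -0.0182] rows 0.11897481606544412
```

Call:
{"fn": "drive_tool", "kwargs": {
  "plan": [
    [0,[0.002,-0.006,0.025],[0.008,0.02,-0.018]],
    [0,[0.002,-0.006,0.05],[0.008,0.02,-0.018]],
    [0,[0.002,-0.006,0.07],[0.008,0.02,-0.018]],
    [0,[0.002,-0.006,0.084],[0.008,0.02,-0.018]],
    [0,[0.002,-0.006,0.084],[0.008,0.02,-0.018]],
    [0,[0.002,-0.006,0.084],[0.008,0.02,-0.018]]
  ]
}}

```text
clock: 11.97
ee_pos: [0.538, 0.3084, 0.0623]
ee_rot: [0.001, 0.999, 0.048, 0.003]
wrist_force: [-0.7, 0.5, -2.0]
finger_gap: 0.154
finger_force: 60.2
```

```bash
python3 -c "
from go import *
o=env.get_obs();print(o['wrist_force'],o['ft_torque']);go(np.r_[o['ee_pos'][:2],.053],.106);"
```

```text
[-0.7258  0.4613 -2.0277] [ 0.0388  0.0253 -0.0131]
t 11.97 pos [0.538  0.3084 0.0623] | shift [-0.0001 -0.      0.0124] rows 0.22217459225633532 turn [ 0.0063 -0.0113 -0.0211] rows 0.09876392760284002
```

Call:
{"fn": "drive_tool", "kwargs": {
  "plan": [
    [0,[0,0,0.004],[0.003,-0.006,0]],
    [0,[0,0,0.008],[0.006,-0.011,0]],
    [0,[0,0,0.011],[0.006,-0.011,0]],
    [0,[0,0,0.013],[0.006,-0.011,0]],
    [0,[0,0,0.013],[0.006,-0.011,0]],
    [0,[0,0,0.013],[0.006,-0.011,0]]
  ]
}}

```text
clock: 12.47
ee_pos: [0.5382, 0.3095, 0.053]
ee_rot: [-0.0, 0.999, 0.049, 0.001]
wrist_force: [0.8, -0.4, -1.3]
finger_gap: 0.159
finger_force: 60.4
```

```bash
python3 -c "
from go import *
o=env.get_obs();print(o['wrist_force'],o['ft_torque']);go(np.r_[o['ee_pos'][:2],.053],.106);"
```

```text
[ 0.8047 -0.3816 -1.301 ] [ 0.0954 -0.0607 -0.0216]
t 12.47 pos [0.5382 0.3095 0.053 ] | shift [-0.  0.  0.] rows 0.0003047409089958245 turn [-0.0002 -0.0041 -0.0172] rows 0.07088410006572025
```

Call:
{"fn": "drive_tool", "kwargs": {
  "plan": [
    [5,[0,0,0.001],[0,0,0]],
    [18,[0,0,0.001],[0,0,0]],
    [30,[0,0,0.001],[0,0,0]],
    [55,[0,0,0.001],[0,0,0]],
    [70,[0,0,0.001],[0,0,0]],
    [70,[0,0,0.001],[0,0,0]],
    [70,[0,0,-0.03],[0,0,0]],
    [70,[0,0,-0.07],[0,0,0]]
  ]
}}

```text
clock: 13.13
ee_pos: [0.5355, 0.3076, 0.1023]
ee_rot: [0.002, 0.999, 0.049, -0.003]
wrist_force: [0.9, 0.6, 1.0]
finger_gap: 0.821
finger_force: 0.0
```

```bash
python3 -c "
from go import *
go([.55,.20,.27],-.08);go([.562,.0555,.22],-.08)"
```

```text
t 13.13 pos [0.5355 0.3076 0.1023] | shift [ 0.0039  0.1454 -0.2231] rows 4.789785384039198 turn [0.0082 0.0113 0.355 ] rows 1.4215228501447925
t 13.13 pos [0.5355 0.3076 0.1023] | shift [ 0.0015  0.3385 -0.1557] rows 6.701258168686338 turn [0.0082 0.0113 0.355 ] rows 1.4215228501447925
```

Call:
{"fn": "drive_tool", "kwargs": {
  "plan": [
    [85,[0,0,-0.08],[0,0,0]],
    [85,[0,0.02,-0.13],[0,0,0.1]],
    [85,[0.002,0.07,-0.17],[0.008,0.01,0.2]],
    [85,[0.002,0.12,-0.2],[0.008,0.01,0.355]],
    [85,[0.002,0.17,-0.2],[0.008,0.01,0.355]],
    [85,[0.002,0.22,-0.2],[0.008,0.01,0.355]],
    [85,[0.002,0.27,-0.2],[0.008,0.01,0.355]],
    [85,[0.002,0.31,-0.2],[0.008,0.01,0.355]]
  ]
}}

```text
clock: 13.8
ee_pos: [0.562, 0.0748, 0.2559]
ee_rot: [-0.001, 0.999, -0.041, 0.004]
wrist_force: [0.2, -0.7, -0.1]
finger_gap: 0.995
finger_force: 0.0
```

Call:
{"fn": "drive_tool", "kwargs": {
  "plan": [
    [85,[0,0,0],[0,0,0]],
    [85,[0,0,0],[0,0,0]]
  ]
}}

```text
clock: 13.97
ee_pos: [0.5622, 0.074, 0.255]
ee_rot: [-0.001, 0.999, -0.044, 0.003]
wrist_force: [0.2, 1.2, 0.1]
finger_gap: 0.994
finger_force: 0.0
```

```bash
python3 -c "
from go import *
o,f,w=wlook(['basket_grip','basket'],'w4');print(o['ee_pos'])
for x in w['basket_grip']: print(x[0],atz(*x[2],.13))
for q in('basket_grip','basket'):
  r=env.regions_of('wrist',q);print([(np.round(x['bbox']),x['p'],x['pixels'].sum()) for x in r])
c=f['color'].astype(int);m=((c[:,:,2]>c[:,:,0]+40)&(c[:,:,2]>c[:,:,1]+30)).astype(np.uint8)
n,l,s,ce=cv2.connectedComponentsWithStats(m)
for i in range(1,n):
  if s[i,4]>150:
    ys,xs=np.nonzero(l==i);P=np.array([atz(*wray(f,(x,y),o),.137)[:2] for x,y in zip(xs,ys)])
    (a,b),wh,_=cv2.minAreaRect((P*1e3).astype(np.float32));u=np.linalg.svd(P-P.mean(0),full_matrices=False)[2][0]
    print(s[i],P.mean(0),a,b,wh,np.arctan2(u[1],u[0]))
go([.562,.0555,.112],-.08)
"
```

```text
basket_grip [(array([345., 229.]), 0.56)]
basket [(array([335., 197.]), 0.67), (array([ 97., 253.]), 0.54)]
[0.5622 0.074  0.255 ]
0.56 [0.5596 0.0525 0.13  ]
[(array([280., 126., 397., 303.]), 0.89, np.int64(9298))]
[(array([280., 126., 398., 300.]), 0.93, np.int64(10392)), (array([578., 119., 638., 306.]), 0.31, np.int64(8836))]
[ 334  180   19   98 1708] [0.562  0.0541] 560.7086791992188 54.23674011230469 (13.16874885559082, 74.5995101928711) 3.057990884043153
[ 546  209   41   53 1662] [ 0.5404 -0.1429] 540.199951171875 -143.398681640625 (47.853946685791016, 47.050514221191406) 2.499862107621301
t 14.22 pos [0.5613 0.0805 0.2552] | shift [0.0025 0.0341 0.1907] rows 3.485073243655817 turn [-0.0109 -0.0109  0.0073] rows 0.06818643992651771
```

View pics/w4.png

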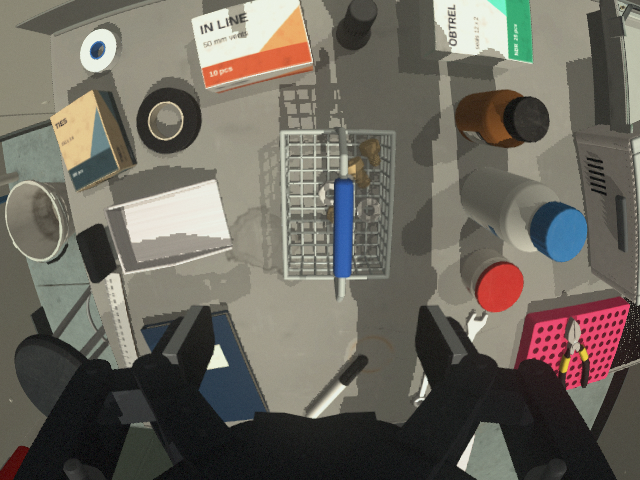

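The wrist view shows the scoop standing empty at (170,225) and all five fittings in the basket at (325–380,140–220), somewhat toward the basket's +x end. The handle runs from (343,180) to (343,277). I will grip about 9 mm toward +x to balance the load.

Call:
{"fn": "drive_tool", "kwargs": {
  "plan": [
    [85,[0.014,0.033,0.04],[-0.01,-0.01,0.01]],
    [85,[0.014,0.033,0.08],[-0.01,-0.01,0.01]],
    [85,[0.014,0.033,0.12],[-0.01,-0.01,0.01]],
    [85,[0.014,0.033,0.12],[-0.01,-0.01,0.01]],
    [85,[0.014,0.033,0.12],[-0.01,-0.01,0.01]],
    [85,[0.014,0.033,0.12],[-0.01,-0.01,0.01]]
  ]
}}

```text
clock: 14.72
ee_pos: [0.5717, 0.0546, 0.1668]
ee_rot: [-0.0, 0.999, -0.041, 0.002]
wrist_force: [-0.2, 0.6, 0.3]
finger_gap: 0.996
finger_force: 0.0
```

```bash
cat > hm.py <<'E'
from go import *
def handle():
  o=env.get_obs();f=env.grab_frame('wrist')
  c=f['color'].astype(int);m=((c[:,:,2]>c[:,:,0]+40)&(c[:,:,2]>c[:,:,1]+30)).astype(np.uint8)
  n,l,s,ce=cv2.connectedComponentsWithStats(m)
  for i in range(1,n):
   if s[i,4]>600:
    ys,xs=np.nonzero(l==i);P=np.array([atz(*wray(f,(x,y),o),.137)[:2] for x,y in zip(xs,ys)])
    u=np.linalg.svd(P-P.mean(0),full_matrices=False)[2][0]
    print(o['ee_pos'],s[i],P.mean(0),np.arctan(u[1]/u[0]))
E
python3 -c "
from hm import *
for i in range(3): handle()
go([.571,.0535,.111],-.083)
"
```

```text
[0.5717 0.0546 0.1668] [ 306  228   27  130 3186] [0.5641 0.0537] -0.08440201499788667
[0.5717 0.0546 0.1668] [ 593  265   47   67 2214] [ 0.5326 -0.1518] 0.2660487541820925
[0.5722 0.0545 0.1676] [ 306  229   27  129 3158] [0.5641 0.0537] -0.08479223140867408
[0.5722 0.0545 0.1676] [ 592  266   48   66 2240] [ 0.5327 -0.1519] 0.21369542038195916
[0.5724 0.0542 0.1678] [ 306  229   27  129 3152] [0.5642 0.0537] -0.0857440950102259
[0.5724 0.0542 0.1678] [ 591  265   49   67 2252] [ 0.5329 -0.1519] 0.20669986421154618
t 14.87 pos [0.5723 0.054  0.1676] | shift [-0.0021  0.0008  0.0755] rows 1.3583720329118556 turn [-0.001  -0.0107 -0.0023] rows 0.0437936621360357
```

Call:
{"fn": "drive_tool", "kwargs": {
  "plan": [
    [85,[0,0,0.03],[0,-0.01,0]],
    [85,[0,0,0.06],[0,-0.01,0]],
    [85,[0,0,0.075],[0,-0.01,0]],
    [85,[0,0,0.075],[0,-0.01,0]],
    [60,[0,0,0.075],[0,-0.01,0]],
    [40,[0,0,0.075],[0,-0.01,0]],
    [25,[0,0,0.075],[0,-0.01,0]],
    [15,[0,0,0.075],[0,-0.01,0]]
  ]
}}

```text
clock: 15.53
ee_pos: [0.5717, 0.0532, 0.1103]
ee_rot: [0.0, 0.999, -0.043, -0.001]
wrist_force: [0.2, 0.5, -0.1]
finger_gap: 0.447
finger_force: 0.0
```

Call:
{"fn": "drive_tool", "kwargs": {
  "plan": [
    [5,[0,0,0],[0,0,0]],
    [0,[0,0,0],[0,0,0]],
    [0,[0,0,0],[0,0,0]],
    [0,[0,0,0],[0,0,0]],
    [0,[0,0,0],[0,0,0]]
  ]
}}

```text
clock: 15.95
ee_pos: [0.5711, 0.0524, 0.1094]
ee_rot: [0.001, 0.999, -0.043, -0.002]
wrist_force: [-1.5, -1.6, 4.8]
finger_gap: 0.154
finger_force: 60.4
```

Call:
{"fn": "drive_tool", "kwargs": {
  "plan": [
    [0,[0,0,-0.01],[0,0,0]],
    [0,[0,0,-0.03],[0,0,0]],
    [0,[0,0,-0.06],[0,0,0]],
    [0,[0,0,-0.1],[0,0,0]],
    [0,[0,0,-0.14],[0,0,0]],
    [0,[0,0,-0.17],[0,0,0]],
    [0,[0,0,-0.19],[0,0,0]],
    [0,[0,0,-0.2],[0,0,0]]
  ]
}}

```text
clock: 16.62
ee_pos: [0.5716, 0.0538, 0.2602]
ee_rot: [-0.0, 0.999, -0.042, -0.002]
wrist_force: [1.6, 0.1, -5.3]
finger_gap: 0.15
finger_force: 59.1
```

```bash
python3 -c "
from go import *
o=env.get_obs();print(o['wrist_force'],o['ft_torque'],o['joint_positions'])
go([.572,.0535,.33],-.084);go([.57,-.1,.345],.0)
"
```

```text
[ 1.6229  0.1036 -5.3123] [ 0.098  -0.208   0.0613] [ 0.1647  0.3811 -0.4105  1.3732  0.1491  1.4208 -1.8973]
t 16.62 pos [0.5716 0.0538 0.2602] | shift [ 0.0003  0.0003 -0.093 ] rows 1.6734625360555 turn [-0.0012  0.0062 -0.0007] rows 0.02537507278527578
t 16.62 pos [0.5716 0.0538 0.2602] | shift [ 0.0148  0.2044 -0.1132] rows 4.211620232603318 turn [-0.0015  0.0061 -0.1687] rows 0.6754321588792793
```

Call:
{"fn": "drive_tool", "kwargs": {
  "plan": [
    [0,[0,0,-0.02],[0,0,0]],
    [0,[0,0,-0.05],[0,0,0]],
    [0,[0,0.005,-0.075],[0,0,0]],
    [0,[0.002,0.02,-0.093],[0,0.006,-0.03]],
    [0,[0.005,0.045,-0.1],[0,0.006,-0.06]],
    [0,[0.007,0.075,-0.1],[0,0.006,-0.1]],
    [0,[0.009,0.105,-0.1],[0,0.006,-0.13]],
    [0,[0.01,0.135,-0.1],[0,0.006,-0.17]]
  ]
}}

```text
clock: 17.28
ee_pos: [0.5696, -0.0491, 0.3315]
ee_rot: [-0.0, 1.0, 0.001, -0.003]
wrist_force: [-0.5, -0.3, -5.8]
finger_gap: 0.157
finger_force: 59.1
```

```bash
python3 -c "
from go import *
o,f,w=wlook(['bath_mouth','wash_bottle','basket_grip'],'w5');print(o['ee_pos'],o['wrist_force'])
for x in w['bath_mouth']: print(x[0],atz(*x[2],.112))
go([.57,-.2,.335],.13)"
```

```text
bath_mouth [(array([568., 222.]), 0.59), (array([368., 266.]), 0.16)]
wash_bottle [(array([372., 199.]), 0.81)]
basket_grip [(array([317., 353.]), 0.87)]
[ 0.5696 -0.0491  0.3315] [-0.5152 -0.3445 -5.8206]
0.59 [ 0.5496 -0.3522  0.112 ]
0.16 [ 0.4975 -0.105   0.112 ]
t 17.48 pos [ 0.5696 -0.0493  0.3316] | shift [ 0.001   0.2009 -0.0047] rows 3.614780467861105 turn [-0.0024  0.0119 -0.2649] rows 1.060817356337227
```

View pics/w5.png

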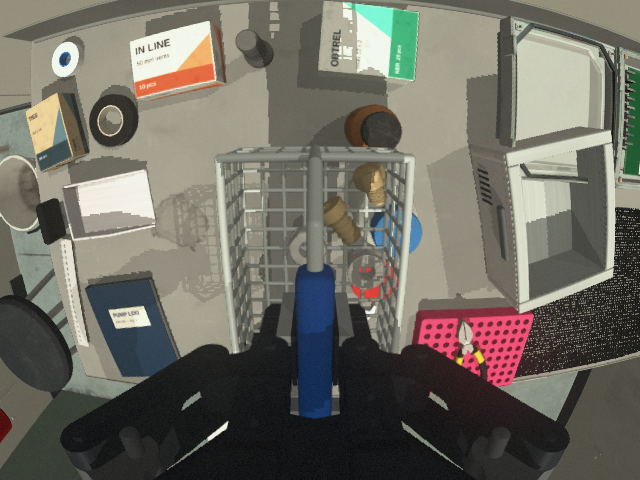

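The wrist view shows the basket hanging level with fittings at (300–370,185–270), and the bath rim's outer corners at about (507,163), (612,131), (614,266), (518,307). I will use these corners for the bath's pose.

```bash
python3 -c "
from h import *
o,f,w=pickle.load(open('w5.pkl','rb'))
C=np.array([atz(*wray(f,p,o),.112)[:2] for p in[(507,163),(612,131),(614,266),(518,307)]])
print(C,C.mean(0),[np.linalg.norm(C[i]-C[i-1]) for i in range(4)])
for a,b in((3,0),(2,1)): d=C[b]-C[a];print('long yaw',np.arctan2(d[1],d[0]))
for a,b in((0,1),(3,2)): d=C[b]-C[a];print('short yaw+90',np.arctan2(d[1],d[0])+np.pi/2)
cv2.imwrite('pics/bath.png',cv2.resize(f['color'][110:330,450:640,::-1],None,fx=2.7,fy=2.7,interpolation=cv2.INTER_CUBIC))
"
```

```text
[[ 0.6136 -0.2529]
 [ 0.667  -0.4096]
 [ 0.4896 -0.4587]
 [ 0.4392 -0.301 ]] [ 0.5524 -0.3555] [np.float64(0.18085885626996845), np.float64(0.16552480653806217), np.float64(0.1841147133191738), np.float64(0.1656027938466555)]
long yaw 0.2690786594364269
long yaw 0.27038189193279466
short yaw+90 0.32861114643366474
short yaw+90 0.3088987944755328
```

Call:
{"fn": "drive_tool", "kwargs": {
  "plan": [
    [0,[0,0.015,-0.004],[0,0.01,-0.02]],
    [0,[0,0.04,-0.004],[0,0.01,-0.06]],
    [0,[0,0.07,-0.004],[0,0.01,-0.1]],
    [0,[0,0.1,-0.004],[0,0.01,-0.14]],
    [0,[0,0.13,-0.004],[0,0.01,-0.18]],
    [0,[0.001,0.16,-0.004],[0,0.01,-0.22]],
    [0,[0.001,0.185,-0.004],[0,0.01,-0.26]],
    [0,[0.001,0.2,-0.004],[0,0.01,-0.265]]
  ]
}}

```text
clock: 18.15
ee_pos: [0.5708, -0.2002, 0.3353]
ee_rot: [0.0, 0.998, 0.066, 0.0]
wrist_force: [-0.2, -0.5, -6.4]
finger_gap: 0.153
finger_force: 59.1
```

```bash
python3 -c "
from go import *
o,f,w=wlook(['bath_mouth','basket_grip'],'w6');print(o['ee_pos'],o['wrist_force'],o['joint_positions'])
for x in w['bath_mouth']: print(x[0],atz(*x[2],.112))
"
```

```text
bath_mouth [(array([452., 240.]), 0.68)]
basket_grip [(array([317., 355.]), 0.69)]
[ 0.5708 -0.2002  0.3353] [-0.1511 -0.477  -6.4221] [ 0.5224  0.4277 -0.3482  1.1172  0.1422  1.6184 -1.2292]
0.68 [ 0.5485 -0.3524  0.112 ]
```

View pics/w6.png

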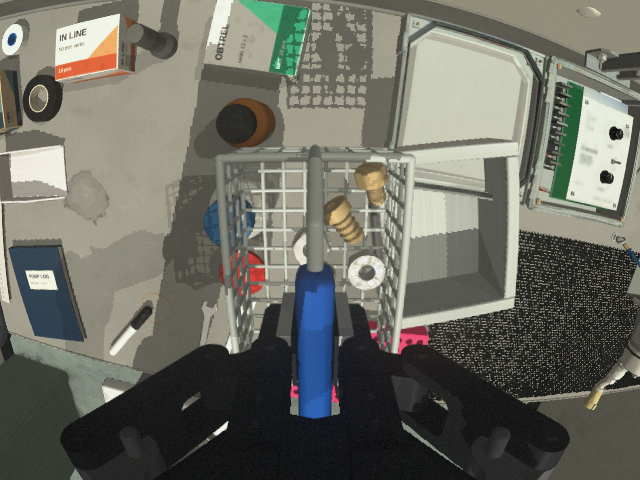

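The wrist view shows the bath opening at about (410–510,155–315), the basket level with brass at (345,220) and (370,185), nuts at (308,245) and (367,270), and the rest hidden behind the gripper. I spend my last view on unobstructed close-ups of the bath.

```bash
python3 -c "
import cv2,numpy as np
a=cv2.imread('pics/scene0.png')[125:250,365:490];b=cv2.imread('pics/top0.png')[125:250,395:520]
r=lambda x:cv2.resize(x,(400,400),interpolation=cv2.INTER_CUBIC)
c=np.hstack([r(a),r(b)])
for i in range(0,800,40): cv2.line(c,(i,0),(i,6 if i%200 else 14),(0,0,255),1)
for j in range(0,400,40): cv2.line(c,(0,j),(6,j),(0,0,255),1);cv2.line(c,(400,j),(406,j),(0,0,255),1)
cv2.imwrite('pics/bz.png',c)"
```

```text
(no output)
```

View pics/bz.png

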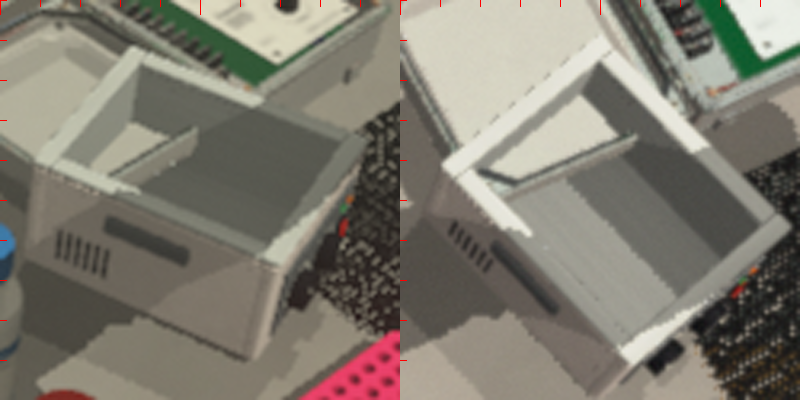

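The close-ups show the rim's outer corners. In the scene crop they are (38,160), (130,47), (365,140), (275,265), and in the top crop (445,165), (605,42), (790,228), (622,360).

```bash
python3 -c "
from fit import *
from scipy.optimize import least_squares
fr={c:env.grab_frame(c) for c in('scene','top')}
px=lambda L,ox,oy:np.array([[(x+.5)/3.2-.5+ox,(y+.5)/3.2-.5+oy] for x,y in L])
D={'scene':px([(38,160),(130,47),(365,140),(275,265)],365,125),'top':px([(45,165),(205,42),(390,228),(222,360)],395,125)}
m=np.array([(102,82,0),(102,-82,0),(-102,-82,0),(-102,82,0)])/1e3
def P(v): return (m*[v[4],v[5],1])@R.from_euler('z',v[2]).as_matrix().T+[v[0],v[1],v[3]]
for cs in(['scene'],['top'],['scene','top']):
  g=lambda v:np.concatenate([(proj(fr[c],P(np.r_[v[:3],.112,1,1]))-D[c]).ravel() for c in cs])
  s=least_squares(g,[.55,-.356,.27]);print(cs,s.x,np.abs(s.fun).max())
g=lambda v:np.concatenate([(proj(fr[c],P(v))-D[c]).ravel() for c in D])
s=least_squares(g,[.55,-.356,.27,.112,1,1]);print(s.x,s.fun.round(1))
"
```

```text
['scene'] [ 0.5521 -0.3536  0.2709] 2.6972411790849833
['top'] [ 0.5495 -0.3577  0.2502] 2.69575654511965
['scene', 'top'] [ 0.5509 -0.356   0.2586] 2.915882235546036
[ 0.5516 -0.3576  0.2617  0.109   0.9612  0.9837] [ 0.1  0.1  2.8  0.5  0.6  0.1  0.4 -0.2 -1.  -0.3 -1.2 -1.4 -1.8 -0.4
  0.7  0.4]
```

```bash
python3 -c "
from go import *
go([.5586,-.3528,.32],.263)"
```

```text
t 18.4 pos [ 0.5718 -0.1952  0.3366] | shift [-0.046   0.2059  0.0214] rows 3.8140864323590713 turn [-0.0051 -0.008  -0.2537] rows 1.0158611424300057
```

Call:
{"fn": "drive_tool", "kwargs": {
  "plan": [
    [0,[-0.004,0.015,0],[0,0,-0.02]],
    [0,[-0.01,0.045,0.003],[0,0,-0.06]],
    [0,[-0.018,0.08,0.007],[-0.002,-0.004,-0.1]],
    [0,[-0.026,0.115,0.011],[-0.005,-0.008,-0.15]],
    [0,[-0.034,0.15,0.015],[-0.005,-0.008,-0.2]],
    [0,[-0.041,0.182,0.018],[-0.005,-0.008,-0.235]],
    [0,[-0.045,0.2,0.021],[-0.005,-0.008,-0.25]],
    [0,[-0.046,0.206,0.021],[-0.005,-0.008,-0.254]]
  ]
}}

```text
clock: 19.07
ee_pos: [0.5567, -0.3583, 0.3199]
ee_rot: [0.002, 0.992, 0.128, -0.001]
wrist_force: [-1.7, -1.3, -6.2]
finger_gap: 0.154
finger_force: 59.1
```

Call:
{"fn": "drive_tool", "kwargs": {
  "plan": [
    [0,[0,0,0],[0,0,0]],
    [0,[0,0,0],[0,0,0]],
    [0,[0,0,0],[0,0,0]],
    [0,[0,0,0],[0,0,0]]
  ]
}}

```text
clock: 19.4
ee_pos: [0.5587, -0.3535, 0.3218]
ee_rot: [0.001, 0.991, 0.131, 0.001]
wrist_force: [0.3, 0.3, -5.8]
finger_gap: 0.153
finger_force: 59.2
```

```bash
cat > chk.py <<'E'
from go import *
from fit import fit
def chk():
    # averaged pose, and the basket fitted in the two fixed cameras
    L=[];fr={};ms={}
    for c in('scene','top'):
        fr[c]=env.grab_frame(c);L.append(env.get_obs()['ee_pos'])
        r=env.regions_of(c,'basket');L.append(env.get_obs()['ee_pos'])
        print(c,[(np.round(x['bbox']),round(x['p'],2)) for x in r])
        ok=[x for x in r if abs(np.mean(x['bbox'][::2])-(430 if c=='scene' else 455))<50]
        if ok: ms[c]=ok[0]['pixels']
    L.append(env.get_obs()['ee_pos']);print(np.array(L))
    if len(ms): s=fit('basket',fr,ms,(.55,-.355,.265,L[-1][2]-.11));print(list(ms),s.x,s.fun)
    o=env.get_obs();print(o['wrist_force'],rq(o['ee_rot']).as_euler('zyx'))
E
python3 -c "
from chk import *
chk();o=env.get_obs();go([.5586,-.3528,.2365],.263)"
```

```text
scene [(array([398.,  83., 477., 162.]), 0.75), (array([441., 131., 448., 141.]), 0.24)]
top [(array([436., 119., 522., 207.]), 0.63)]
[[ 0.5584 -0.3541  0.3218]
 [ 0.5582 -0.3546  0.3217]
 [ 0.558  -0.3551  0.3215]
 [ 0.5578 -0.3555  0.3214]
 [ 0.5578 -0.3555  0.3214]]
['scene', 'top'] [ 0.5514 -0.356   0.2512  0.2128] 0.07402830499152258
[-0.3672 -0.117  -4.8536] [-0.2605  0.0005  3.1383]
t 19.6 pos [ 0.5578 -0.3555  0.3214] | shift [ 0.002  -0.0035  0.1132] rows 2.038012291638784 turn [ 0.0065  0.0007 -0.0051] rows 0.0332620485333522
```

Call:
{"fn": "drive_tool", "kwargs": {
  "plan": [
    [0,[0,-0.001,0.01],[0,0,0]],
    [0,[0.001,-0.001,0.03],[0,0,0]],
    [0,[0.001,-0.001,0.05],[0.004,0,0]],
    [0,[0.001,-0.001,0.07],[0.004,0,0]],
    [0,[0.001,-0.001,0.088],[0.004,0,0]],
    [0,[0.001,-0.001,0.1],[0.004,0,0]],
    [0,[0.001,-0.001,0.108],[0.004,0,0]],
    [0,[0.001,-0.001,0.112],[0.004,0,0]]
  ]
}}

```text
clock: 20.27
ee_pos: [0.5576, -0.3554, 0.2359]
ee_rot: [0.0, 0.992, 0.129, -0.001]
wrist_force: [-0.3, -0.2, -5.4]
finger_gap: 0.151
finger_force: 59.2
```

Call:
{"fn": "drive_tool", "kwargs": {
  "plan": [
    [0,[0,0,0],[0,0,0]],
    [0,[0,0,0],[0,0,0]],
    [0,[0,0,0],[0,0,0]],
    [0,[0,0,0],[0,0,0]],
    [0,[0,0,0],[0,0,0]],
    [0,[0,0,0],[0,0,0]]
  ]
}}

```text
clock: 20.77
ee_pos: [0.5583, -0.3557, 0.2376]
ee_rot: [0.001, 0.992, 0.129, 0.0]
wrist_force: [-0.1, -0.7, -4.8]
finger_gap: 0.152
finger_force: 59.2
```

```bash
python3 -c "
from chk import *
chk();go([.5586,-.354,.2365],.263)
o,f,w=wlook(['bath_mouth','nut_a','nipple_a','barb'],'w7');print([atz(*x[2],.112) for x in w['bath_mouth']])
f=env.grab_frame('top')
for n in('nut_a','nipple_a','barb','scoop','wash_bottle','reagent_bottle','grease_pot'): print(n,[(np.round(x['uv']),round(x['p'],2)) for x in env.pinpoint('top',n)][:3])"
```

```text
scene [(array([395., 114., 472., 187.]), 0.68)]
top [(array([432., 139., 510., 219.]), 0.71)]
[[ 0.5582 -0.3556  0.2374]
 [ 0.5582 -0.3556  0.2373]
 [ 0.5582 -0.3556  0.2372]
 [ 0.5581 -0.3556  0.2372]
 [ 0.5581 -0.3556  0.2372]]
['scene', 'top'] [ 0.5504 -0.3568  0.2547  0.1293] 0.07494296600379868
[-0.2918 -0.7579 -5.1375] [-0.2593 -0.0003  3.1403]
t 20.97 pos [ 0.5581 -0.3556  0.2372] | shift [ 0.0012 -0.0019  0.0009] rows 0.0432800329835811 turn [ 0.0024  0.0013 -0.0073] rows 0.03134435566981262
bath_mouth [(array([314., 239.]), 0.81)]
nut_a [(array([366., 269.]), 0.95), (array([310., 246.]), 0.74)]
nipple_a [(array([369., 166.]), 0.59), (array([320., 274.]), 0.55)]
barb [(array([319., 208.]), 0.82), (array([118.,  79.]), 0.57)]
[array([ 0.5487, -0.3568,  0.112 ])]
nut_a [(array([479., 172.]), 0.66), (array([462., 180.]), 0.56)]
nipple_a [(array([459., 152.]), 0.53), (array([472., 191.]), 0.45)]
barb [(array([201., 308.]), 0.52), (array([458., 171.]), 0.43)]
scoop [(array([234., 300.]), 0.8)]
wash_bottle [(array([370., 235.]), 0.7)]
reagent_bottle [(array([350., 209.]), 0.7)]
grease_pot [(array([387., 274.]), 0.89), (array([460., 169.]), 0.71)]
```

```bash
python3 -c "
from h import *
print(env.close_job())"
```

```text
the job is handed in; nothing more can be done
None
```

The job is handed in: the empty scoop stands back on the bench, and the basket with all five fittings hangs level and squared over the bath, held about 16 mm above the rim by my measurements; bottles and pot unmoved.

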